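Shim the rocking microscope

ROBOT

A 6-joint arm with a two-finger parallel gripper is mounted at the origin on the work surface. World frame = base frame: x ahead of the robot, y to its left, z up, the work surface at z = 0. Lengths are in mm, angles in rad, forces in N, time in s.
With the tool pointing down it reaches from about 300 to 875 mm from the base axis. Payload 4.2 kg.
Tool frame: the origin (TCP) lies between the finger pads; the fingertips stand r.nose_length ahead of it and the grasp point (between the pads) lies 3 mm ahead of it (r.nose_length is the distance from the TCP to the fingertips, in mm); z points along the fingers, y is the line along which they close (so a half turn about z gives the same grasp; the last joint's range is limited). The gripper opens to 85 mm and grips with 20 to 120 N. Pads are 22 mm wide; open, the fingers measure 114 mm over their backs; the gripper's body (76 mm by 85 mm) begins 54 mm behind the grasp point. The pads swing forward as they close: fully open they stand 13 mm farther back than shut.
Start: joints at [1.119, 0.32, 1.565, -0, 1.257, -0.02], TCP at [240.644, 522.235, 253.338] pointing down, gripper open.
Joint ranges: [-3.11, 3.11], [-0.84, 2.01], [0.21, 2.61], [-1.34, 4.49], [0.05, 2.63], [-2.56, 2.56]. Speed limits (rad/s): [2.57, 2.57, 3.14, 3.14, 3.14, 3.14].

INTERFACE

Orientations are given as a unit quaternion [x, y, z, w].
In Python, from station import r gives the robot as it stands.
- The arm moves only by the tool apply_moves, never from a script. Its argument "targets" is text: rows parted by semicolons, each of 6 numbers parted by spaces: the shift along the tool's x, y, z each as a share of 0.04 m, from -1 to 1, then the turn, a rotation vector about the tool's x, y, z each as a share of 0.08 rad, from -1 to 1. A call has 1 to 8 rows; each row shifts and turns the commanded pose from where the row before left it, along the tool's axes as they then stand; what a row does not reach is not made up. A row lasts 1/12 s, in which the tool goes at most 41.7 mm and 7.16 degrees, less where a joint would pass 70% of its speed; a pose out of reach is approached as far as the arm can. A call with a number of a shift or a turn outside -1 to 1 is refused whole. A call with a gripper value outside its range is refused whole. "jaw" is the opening in per cent of the stroke, from 0 (shut) to 100 (fully open), set as the call begins (left out, the last holds). The fingers move at their own pace and stop on an object; "squeeze" is the grip in N (left out, the last holds). Time passes only in rows, so rows that do not move let the fingers close. It gives the time, the measured TCP pose, the force, the opening and the grip force at its end, in the units of the state.
- r.get_state(): the state, without advancing time (a new reading comes with each control period).
- r.snapshot(name): name is "scene" or "top"; returns the picture (480x640x3 uint8, red, green, blue); there is no depth.
- r.camera_params(name): a dict with "mtx" (3x3 intrinsics, pixels), "camera_from_world" (4x4, takes a point from world to camera coordinates). Camera axes: x right, y down, z forward; pixel columns grow to the right and rows downward; lengths in mm; the calibration is good to about 2 mm. A picture is of the moment at which its call begins. camera_params takes no time and is no camera call.
- r.finish_job(): hands the job in; it is judged then, once.
The state is a dict: "time": time; "joint_positions": joint angles; "qd": joint speeds; "joint_torque": joint torques, N m; "position": TCP position; "tool_rot": TCP orientation; "contact_force": force on the tool from outside, world axes, zero at the start; "moment": the same for the moment, N m; "gripper_width": finger opening in mm; "finger_force": force on a finger pad.
Only numpy, scipy, OpenCV 4.12 (cv2) and the standard library are available. Lean on these libraries where they do the work, as an engineer would, in place of code of your own. Each camera call takes 0.05 s, during which the arm holds its last target. There are 200 camera calls.

TASK

The inspection microscope rocks because its front left foot has lost its rubber pad. With the fingertips, push the wooden wedge along the bench, thin end first, under that bare foot until it is snug and the microscope stands firm and level, then press down firmly on top of that foot to check that it no longer rocks, and let go, leaving the wedge in place. Only push and press: do not pick up or tip the wedge, do not shove the microscope out of its place, and leave everything else alone.

Things in the scene. Friction and masses are not known exactly. Their poses are not given: they have to be found in the camera images.
- microscope: Loose digital inspection microscope, 4 kg, rear column, screen on top. White base plate 200 (x) x 150 (y) mm on two cross bars 30 mm wide, 270 long (y), 12 thick, centred 85 mm before and behind the origin; bars stand 60 mm out of the plate each side, undersides 10 mm above the bench, a 10 mm rubber pad under 3 of the 4 ends. Origin on the bench below the middle; +x to its rear, +y to its left.
- bare_foot (a point): Underside of the front left foot (bar end at -x, +y of the microscope), whose pad is lost: 10 mm above the bench, middle of the bar's width, 15 mm in from the end face of the bar. A press of a few N on this foot rocks the microscope. Axes as the microscope's: the bar's end faces its +y.
- bare_foot_top (a point): Top face of that foot, 12 mm straight above bare_foot, 22 mm above the bench: the place to press (flat aluminium, 30 x 60 mm free, low screw head 2.5 mm high). The microscope's head and screen stay within 60 mm of its middle plane (y = 0), this point is 120 mm from it.
- wedge: Loose wooden wedge, about 60 g, 100 mm long (x), 36 mm wide (y), flat underside on the bench, tapering evenly from 19 mm thick at the thick end (+x) to 3 mm at the thin end (-x). Starts to the left of the bare foot, 25 to 80 mm off, thin end roughly towards it. Origin at the centre of the underside, z up.
- wedge_tip (a point): Middle of the bottom edge of the wedge's thin end. When snug it is about 44 mm in from the bar's edge, that is 29 mm beyond bare_foot.
- wedge_end (a point): Middle of the wedge's thick end face (36 mm wide, 19 high), 9.5 mm above the bench: push here. It slides at under 1 N while free; when snug the resistance rises steeply. A push of 6 to 10 N leaves it tight, held by friction; well over 15 N starts to jack up or shove the microscope.
- circuit_board: Small green circuit board 60 x 42 x 6 mm lying on the microscope's base plate under the lens. Leave alone. Origin at the centre of its underside.
- breadboard: White prototyping board 165 x 55 mm, 17 mm high with its module. Leave alone. Origin at the centre of its underside.
- mouse: Grey computer mouse 104 x 58 mm, 37 mm high. Leave alone. Origin at the centre of its underside.
- multimeter: Orange hand-held multimeter lying on its back, 165 x 80 mm, 43 mm high. Leave alone. Origin at the centre of its underside.
- solder_spool: Metal solder spool standing on its flange, 52 mm across, 38 mm high. Leave alone. Origin at the centre of its underside.
- screwdriver: Screwdriver lying on the bench, 160 mm long, on the robot's side of the wedge. Leave alone. Origin at the middle of its underside.
- flux_bottle: Small amber bottle, 36 mm across, 65 mm high. Leave alone. Origin at the centre of its underside.
- parts_tray: Flat blue compartment tray 120 x 90 x 22 mm. Leave alone. Origin at the centre of its underside.
Mind the look-alikes: they are no part of the job. There is more than one size of the wedge; the one meant has the size given above.

How it is judged:
By the outcome, as a careful person would: the job done as asked, in the order asked, and still so for the second after the job is handed in, with the robot touching nothing.
It also fails if it takes over 58 s, if anything falls off the work surface, if the arm or the gripper's body presses on something with over 40 N, if the wrist force passes 120 N, or if a joint passes its speed limit or range.

## Working session

There is one attempt and no reset: what is moved stays moved. The work goes in short steps, Python scripts to look and compute and a tool call to move; the robot and the scene stay as the last step left them, time stands still between calls to the robot, and variables do not carry over. Pictures are saved under pics/ and viewed, at most 10 in all, crops included, and the job is handed in when it is done.

Besides the shell and the picture viewer there is one more tool, called after "Emit:" as name(argument=value, ...) on one line, values as JSON. apply_moves: Moves the arm, as the interface text tells. Its arguments: {"type":"object","properties":{"targets":{"type":"string"},"jaw":{"type":"number"},"squeeze":{"type":"number"}},"required":["targets"]}

```bash
mkdir -p pics; ls
python3 - <<'E'
from station import r
import cv2
for n in("scene","top"):
    cv2.imwrite(f"pics/{n}0.png",r.snapshot(n)[:,:,::-1]); p=r.camera_params(n); print(n,p["mtx"],p["camera_from_world"])
print(r.nose_length,r.get_state())
E
```

```text
pics
scene [[566.09054466   0.         330.20687586]
 [  0.         566.09054466 239.89969967]
 [  0.           0.           1.        ]] [[-8.19882182e-01  5.72531213e-01 -1.10326054e-03  3.92054170e+02]
 [ 3.95870980e-01  5.65505108e-01 -7.23526185e-01 -2.01453286e+02]
 [-4.13617425e-01 -5.93642976e-01 -6.90296054e-01  1.50000897e+03]
 [ 0.00000000e+00  0.00000000e+00  0.00000000e+00  1.00000000e+00]]
top [[566.41048876   0.         327.74479406]
 [  0.         566.41048876 245.14685188]
 [  0.           0.           1.        ]] [[ 3.00973636e-02 -9.99443126e-01 -1.44078791e-02  3.33147448e+01]
 [-9.81806472e-01 -2.68564139e-02 -1.87975487e-01  5.26480842e+02]
 [ 1.87483864e-01  1.98033155e-02 -9.82068037e-01  1.50060425e+03]
 [ 0.00000000e+00  0.00000000e+00  0.00000000e+00  1.00000000e+00]]
22.0 {'time': 0.1, 'joint_positions': array([ 1.11899015e+00,  3.20202870e-01,  1.56555996e+00, -7.81801751e-06,
        1.25738714e+00, -1.99860287e-02]), 'qd': array([-0.00017362, -0.00276606, -0.0031018 , -0.0007371 ,  0.0022848 ,
        0.00151191]), 'joint_torque': array([ 6.65445023e-04, -4.16403294e+01, -2.34708130e+01, -1.55068756e-04,
        4.90164704e-03,  4.65681637e-05]), 'position': array([240.47441458, 521.86809467, 252.57958583]), 'tool_rot': array([ 2.14235214e-01,  9.76781791e-01, -7.57958365e-04, -1.78367949e-04]), 'contact_force': array([ 0.25781328,  0.13437919, -0.76336178]), 'moment': array([0.0070299 , 0.01094518, 0.02423848]), 'finger_force': 0.0, 'gripper_width': 85.32458435058268}
```

View pics/scene0.png

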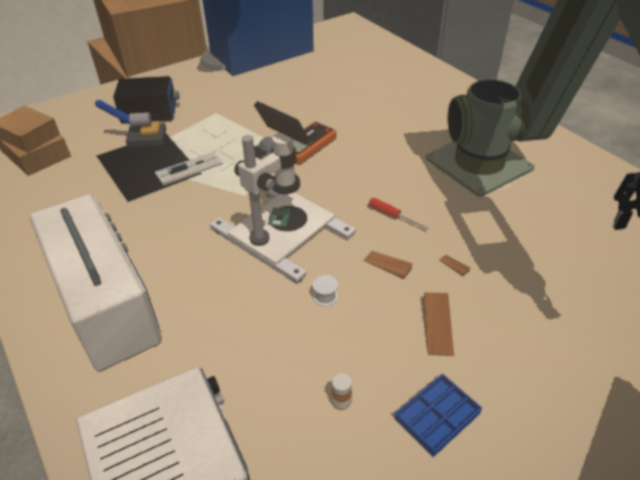

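View pics/top0.png

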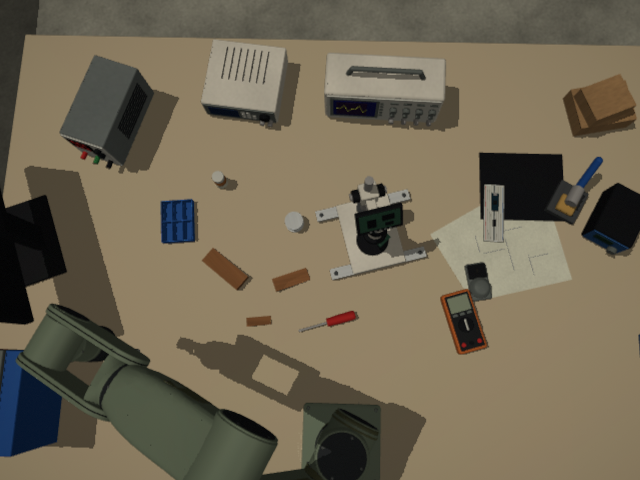

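The scene shows the microscope's front bar (nearer the robot) with its left end at top (333,273), and three wedge candidates: top (225,268) about 50 px = 130 mm, (290,279) about 36 px = 100 mm, and (259,321) about 25 px = 65 mm. The middle one at (290,279) fits the 100 mm size and sits just left of the foot. I'll confirm that in an enlarged crop.

Run:
```python
import cv2,numpy as np
a=cv2.imread("pics/top0.png")[225:305,255:365]; b=cv2.imread("pics/scene0.png")[195:285,320:420]
a=cv2.resize(a,(770,560),interpolation=cv2.INTER_CUBIC)   # x7
b=cv2.resize(b,(600,540),interpolation=cv2.INTER_CUBIC)   # x6
cv2.imwrite("pics/a.png",a);cv2.imwrite("pics/b.png",b)
```

```text
(no output)
```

View pics/a.png

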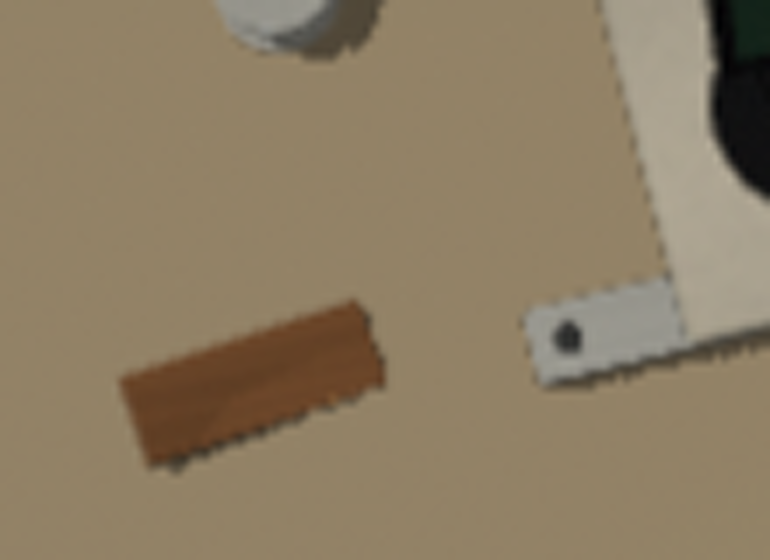

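View pics/b.png

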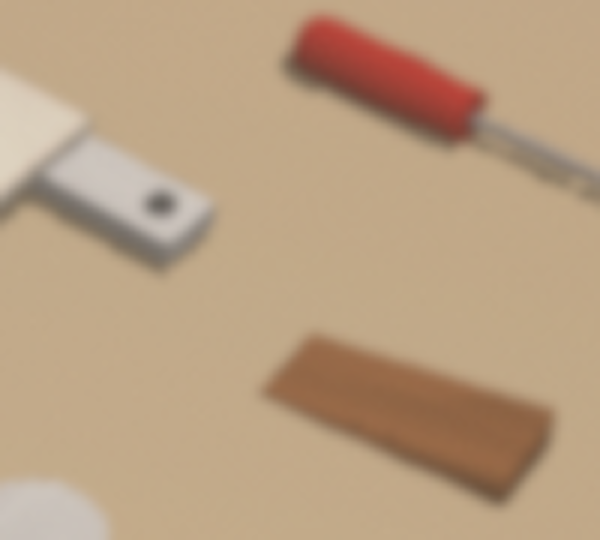

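The wedge has its thick end at the left, top corners (120,378) and (150,466) in the ×7 crop, and its thin end near (371,341) towards the foot. The foot end face runs (526,312)–(543,385), with the screw at (569,337). Now I'll turn these into world positions.

```bash
cat > h.py <<'E'
import numpy as np,cv2
from station import r
def ray(n,uv,z):
    p=r.camera_params(n);T=np.array(p["camera_from_world"]);R,t=T[:3,:3],T[:3,3]
    d=R.T@np.linalg.solve(p["mtx"],[uv[0],uv[1],1]);c=-R.T@t
    return (c+d*(z-c[2])/d[2])[:2]
def proj(n,X):
    p=r.camera_params(n);T=np.array(p["camera_from_world"]);q=p["mtx"]@(T[:3,:3]@X+T[:3,3]);return q[:2]/q[2]
E
python3 - <<'E'
from h import *
A=lambda u,v:((u+.5)/7-.5+255,(v+.5)/7-.5+225)
B=lambda u,v:((u+.5)/6-.5+320,(v+.5)/6-.5+195)
pts={"thickL":((120,378),(500,492),19),"thickR":((150,466),(552,412),19),"thinL":((357,300),(263,392),3),"thinR":((385,382),(315,335),3),
"footL":((526,312),(163,258),22),"footR":((543,385),(212,210),22),"screw":((569,337),(160,204),23),"innerL":((668,275),None,22),"innerR":((686,345),None,22)}
W={}
for k,(a,b,z) in pts.items():
    x=ray("top",A(*a),z); y=ray("scene",B(*b),z) if b else x; W[k]=(x+y)/2; print(k,x.round(1),y.round(1))
te=(W["thickL"]+W["thickR"])/2;ti=(W["thinL"]+W["thinR"])/2;fe=(W["footL"]+W["footR"])/2
print("end",te,"tip",ti,"len",np.linalg.norm(te-ti),"w",np.linalg.norm(W["thickL"]-W["thickR"]),"dir",np.degrees(np.arctan2(*(ti-te)[::-1])))
print("footend",fe,"w",np.linalg.norm(W["footL"]-W["footR"]))
# bar direction from front bar far end and rear bar ends (top view, coarse)
for uv in((425,253),(319,215),(410,196)):print(ray("top",uv,22))
E
```

```text
thickL [432.9 201.2] [438.8 208.7]
thickR [398.4 187.7] [398.6 189.7]
thinL [469.  109.6] [466.9 110.7]
thinR [436.3  97.2] [433.1  98.3]
footL [463.3  41.5] [466.9  48.4]
footR [434.5  34. ] [436.2  37.7]
screw [453.7  24.3] [451.   24.6]
innerL [479.6 -14.2] [479.6 -14.2]
innerR [451.9 -21.9] [451.9 -21.9]
end [417.18609357 196.83714001] tip [451.33149287 103.96173275] len 98.95326961671871 w 40.75120733371537 dir -69.81418123811447
footend [450.22342181  40.39248373] w 31.12862629793534
[ 515.89117884 -221.40386829]
[616.46429308  76.23609158]
[ 678.57133846 -179.42124887]
```

```bash
cat >> h.py <<'E'
from scipy.spatial.transform import Rotation as Ro
def st():
    s=r.get_state();R=Ro.from_quat(s["tool_rot"]).as_matrix()
    return s,R
def to(target,yaw=None):
    """units (shares) to reach TCP target in the present tool axes; turn about z to tool-x yaw (deg)"""
    s,R=st();d=R.T@(np.array(target)-s["position"])/40
    print("t",round(s["time"],2),"pos",s["position"].round(1),"F",s["contact_force"].round(1),"shift units",d.round(2),"yaw",np.degrees(np.arctan2(R[1,0],R[0,0])).round(1),"tilt",R[:,2].round(3))
    if yaw is not None:
        D=np.eye(3);x=np.array([np.cos(np.radians(yaw)),np.sin(np.radians(yaw)),0]);z=np.array([0,0,-1.]);D=np.c_[x,np.cross(z,x),z]
        print("turn units",(Ro.from_matrix(R.T@D).as_rotvec()/.08).round(2))
E
python3 - <<'E'
from h import *
c=np.array([415.8,195]);d=np.array([np.cos(np.radians(-70)),np.sin(np.radians(-70))])
p=c-d*28;print(p);to([*p,110],110)
E
```

```text
[406.22343599 221.31139338]
t 0.1 pos [240.5 521.9 252.6] F [ 0.3  0.1 -0.8] shift units [-6.91 -5.08  3.57] yaw 155.3 tilt [-0.001 -0.001 -1.   ]
turn units [-0.02  0.01  9.87]
```

Emit:
apply_moves(targets="-0.87 -0.63 0 0 0 0;-0.87 -0.63 0 0 0 0;-0.87 -0.63 0 0 0 0;-0.87 -0.63 0 0 0 0;-0.87 -0.63 0 0 0 0;-0.87 -0.63 0 0 0 0;-0.87 -0.63 0 0 0 0;-0.87 -0.63 0 0 0 0", jaw=0)

```text
time: 0.77
position: [404.3, 229.7, 253.2]
tool_rot: [0.214, 0.977, -0.0, -0.0]
contact_force: [1.6, 0.6, -0.2]
gripper_width: -0.2
finger_force: 0.0
```

Emit:
apply_moves(targets="0 0 0.4 0 0 1;0 0 0.4 0 0 1;0 0 0.4 0 0 1;0 0 0.4 0 0 1;0 0 0.4 0 0 1;0 0 0.4 0 0 1;0 0 0.4 0 0 1;0 0 0.4 0 0 1")

```text
time: 1.43
position: [403.8, 231.5, 124.3]
tool_rot: [0.512, 0.859, -0.0, -0.0]
contact_force: [-0.5, 0.4, 0.0]
gripper_width: -0.0
finger_force: 0.0
```

Emit:
apply_moves(targets="0 0 0 0 0 1;0 0 0 0 0 0.9;0 0 0 0 0 0;0 0 0 0 0 0")

```text
time: 1.77
position: [403.9, 231.7, 125.1]
tool_rot: [0.574, 0.819, -0.0, -0.0]
contact_force: [-0.3, -0.7, -0.9]
gripper_width: 0.1
finger_force: 0.0
```

Run:
```python
from h import *
to([406.2,221.3,27],110)
a=r.snapshot("top")[:,:,::-1][215:325,215:365];cv2.imwrite("pics/c.png",cv2.resize(a,None,fx=5,fy=5,interpolation=cv2.INTER_CUBIC))
```

```text
t 1.77 pos [403.9 231.7 125.1] F [-0.3 -0.7 -0.9] shift units [-0.26 -0.03  2.45] yaw 110.0 tilt [-0. -0. -1.]
turn units [-0.  0. -0.]
```

View pics/c.png

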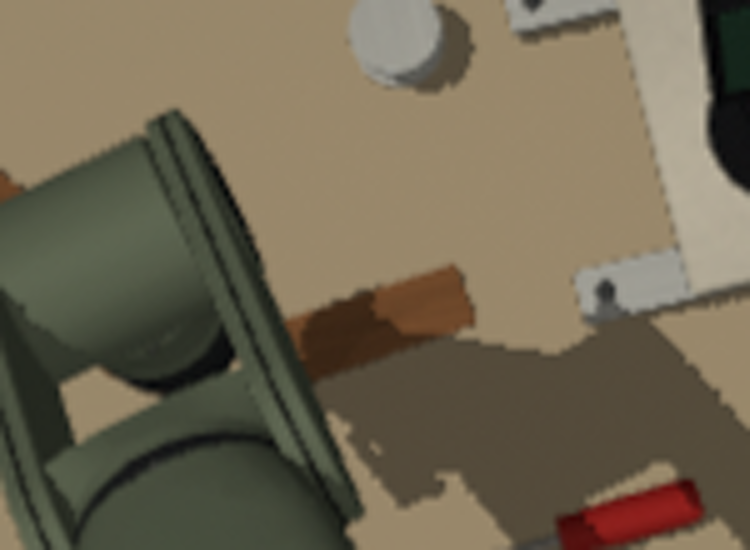

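The arm hides the wedge's thick end in the top view; its thin end is still at about (462,297) and the foot at (605,290), unmoved. I'll go down behind the thick end.

Emit:
apply_moves(targets="-0.26 -0.03 0.5 0 0 0;0 0 0.6 0 0 0;0 0 0.6 0 0 0;0 0 0.5 0 0 0;0 0 0.25 0 0 0;0 0 0 0 0 0;0 0 0 0 0 0")

```text
time: 2.4
position: [406.4, 221.5, 27.2]
tool_rot: [0.574, 0.819, -0.0, -0.0]
contact_force: [-0.1, 0.2, -0.4]
gripper_width: 0.1
finger_force: 0.0
```

Run:
```python
from h import *
to([406.2,221.3,27],110)
a=r.snapshot("scene")[:,:,::-1][190:310,320:470];cv2.imwrite("pics/d.png",cv2.resize(a,None,fx=5,fy=5,interpolation=cv2.INTER_CUBIC))
```

```text
t 2.4 pos [406.4 221.5  27.2] F [-0.1  0.2 -0.4] shift units [-0.   -0.01  0.01] yaw 109.9 tilt [-0.001 -0.    -1.   ]
turn units [-0.01  0.   -0.02]
```

View pics/d.png

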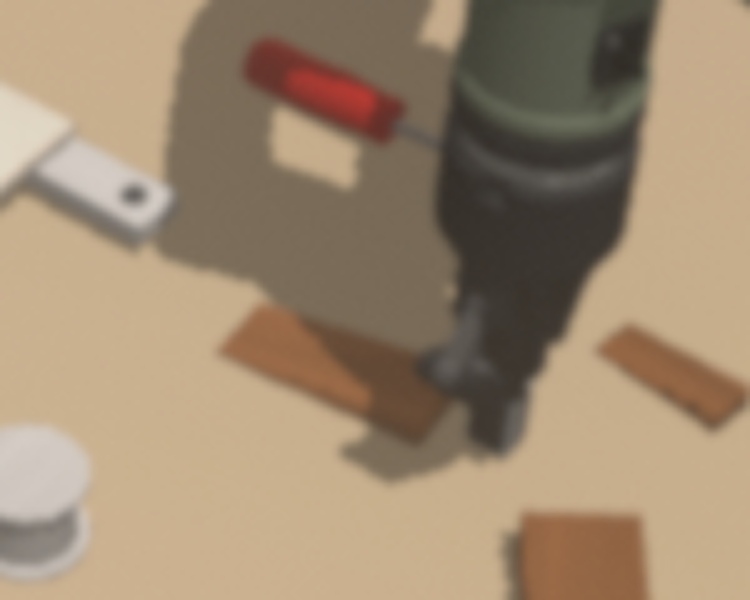

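The fingertips at (497,440) are down behind the thick end, clear of all the wedges. Next I'll advance to contact, then push while turning about 6° so the wedge swings onto the bar's axis.

Emit:
apply_moves(targets="-0.1 0 0 0 0 0;-0.1 0 0 0 0 0;-0.1 0 0 0 0 0;-0.1 0 0 0 0 0;-0.05 0 0 0 0 0;0 0 0 0 0 0")

```text
time: 2.95
position: [412.9, 204.1, 27.6]
tool_rot: [0.575, 0.818, 0.0, 0.0]
contact_force: [0.5, -0.2, -0.4]
gripper_width: -0.2
finger_force: 0.0
```

Emit:
apply_moves(targets="-0.083 -0.01 0 0 0 0.082;-0.083 -0.01 0 0 0 0.082;-0.083 -0.01 0 0 0 0.082;-0.083 -0.01 0 0 0 0.082;-0.083 -0.01 0 0 0 0.082;-0.083 -0.01 0 0 0 0.082;-0.083 -0.01 0 0 0 0.082;-0.083 -0.01 0 0 0 0.082")

```text
time: 3.62
position: [418.0, 178.0, 27.3]
tool_rot: [0.596, 0.803, -0.0, -0.0]
contact_force: [-1.1, 1.0, 1.3]
gripper_width: 0.2
finger_force: 0.4
```

Run:
```python
from h import *
to([433.7,104.7,27],104)
a=r.snapshot("scene")[:,:,::-1][195:295,320:440];A=cv2.resize(a,(600,500),interpolation=cv2.INTER_CUBIC)
cv2.imwrite("pics/e.png",A)
```

```text
t 3.62 pos [418.  178.   27.3] F [-1.1  1.   1.3] shift units [-1.87 -0.16  0.01] yaw 106.8 tilt [-0.  0. -1.]
turn units [-0.   -0.    0.62]
```

View pics/e.png

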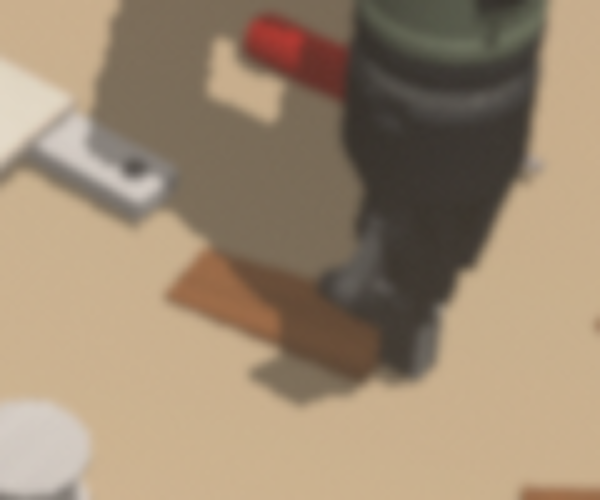

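The wedge is moving with the fingers. In the ×5 crop its thin end corners are at (166,295) and (208,250), and the left thick top corner is at (362,380). I'll check those against the bar line.

```bash
cat >> h.py <<'E'
def chk(L,Rr,TL,f=5,o=(320,195)):
    P=lambda q,z:ray("scene",((q[0]+.5)/f-.5+o[0],(q[1]+.5)/f-.5+o[1]),z)
    l,rr,tl=P(L,3),P(Rr,3),P(TL,19);tip=(l+rr)/2;u=np.array([np.cos(np.radians(-76)),np.sin(np.radians(-76))]);n=np.array([-u[1],u[0]])
    b=np.array([453.5,25]);print("tip",tip.round(1),"w",np.linalg.norm(l-rr).round(1),"yaw by edge",np.degrees(np.arctan2(*(l-tl)[::-1])).round(1),"len",np.linalg.norm(l-tl).round(1),"along",((tip-b)@u).round(1),"off",((tip-b)@n).round(1))
    s,R=st();p=s["position"][:2]-b;print("tcp along",(p@u).round(1),"off",(p@n).round(1))
E
python3 - <<'E'
from h import *
chk((166,295),(208,250),(362,380))
chk((263*5/6,392*5/6),(315*5/6,335*5/6),(500*5/6,492*5/6))
E
```

```text
tip [458.   75.7] w 34.7 yaw by edge -74.6 len 104.4 along -48.1 off 16.6
tcp along -156.7 off 2.5
tip [450.  104.6] w 36.0 yaw by edge -74.0 len 101.9 along -78.1 off 15.8
tcp along -156.7 off 2.5
```

The wedge advanced (tip 48 mm before the foot) but the tip is still about 16 mm to the far side of the bar line. It needs a gentle side push towards the robot with the flat finger side. I'll back off, rise and go round to its far side.

Emit:
apply_moves(targets="0.2 0 0 0 0 0.1;0.1 0 -0.5 0 0 0.1;0 0 -0.7 0 0 0.1;0 0 -0.6 0 0 0.1;0 0 0 0 0 0.12;0 0 0 0 0 0.1;0 0 0 0 0 0")

```text
time: 4.25
position: [414.0, 189.5, 98.8]
tool_rot: [0.616, 0.788, -0.0, -0.0]
contact_force: [-0.4, 0.6, 0.5]
gripper_width: -0.2
finger_force: 0.0
```

Run:
```python
from h import *
to([487.5,136.5,27],104);print(r.nose_length, ray("top",(295,222),38))
a=r.snapshot("scene")[:,:,::-1][195:295,320:440];A=cv2.resize(a,(720,600),interpolation=cv2.INTER_CUBIC)
cv2.imwrite("pics/f.png",A)
```

```text
t 4.25 pos [414.  189.5  98.8] F [-0.4  0.6  0.5] shift units [-1.73  1.46  1.79] yaw 104.0 tilt [-0.001 -0.    -1.   ]
turn units [-0.01  0.    0.  ]
22.0 [590.7162256 141.78419  ]
```

View pics/f.png

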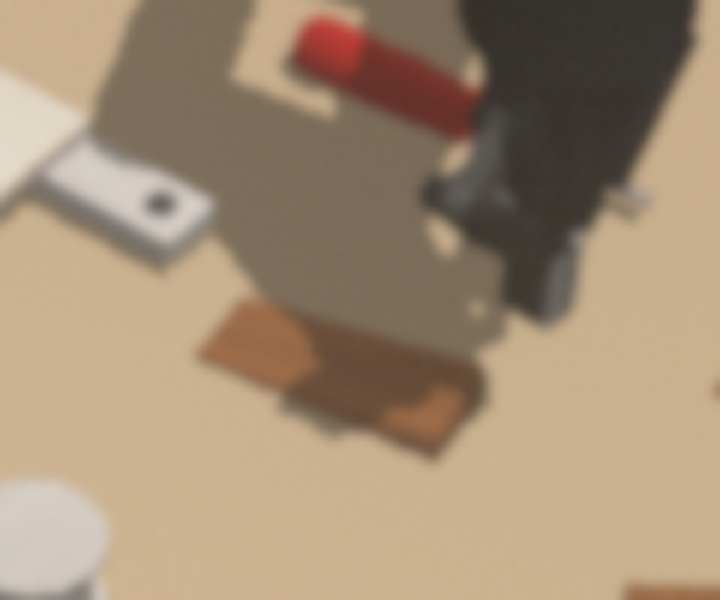

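The wedge is free of the gripper. In the ×6 crop the thin corners are at (198,354) and (245,297), and the thick left top corner is at (436,448). I'll make a numeric pose fit from colour masks instead of more pictures.

```bash
cat >> h.py <<'E'
from scipy.optimize import minimize
U=np.array([np.cos(np.radians(-76)),np.sin(np.radians(-76))]);N=np.array([-U[1],U[0]]);Bf=np.array([453.5,25])
def wmask(n):
    im=r.snapshot(n);h=cv2.cvtColor(im,cv2.COLOR_RGB2HSV).astype(int)
    return ((h[...,1]>118)&(h[...,0]<14)&(h[...,2]>40)).astype(np.uint8)
K=np.array([[-50,s*18,z] for s in(-1,1) for z in(0,3)]+[[50,s*18,z] for s in(-1,1) for z in(0,19)],float)
def poly(n,q):
    a=q[2];R=np.array([[-np.cos(a),np.sin(a),0],[-np.sin(a),-np.cos(a),0],[0,0,1]])  # a = direction of thin end
    X=K@R.T+[q[0],q[1],0];return np.array([proj(n,x) for x in X])
def fit(q,cams=("scene","top"),roi=70):
    M={n:wmask(n) for n in cams}
    D={}
    for n in cams:
        W=np.zeros_like(M[n]);c=poly(n,q).mean(0).astype(int);W[c[1]-roi//2:c[1]+roi//2,c[0]-roi//2:c[0]+roi//2]=1
        M[n]=cv2.GaussianBlur((M[n]*W).astype(float),(0,0),.8)
    def cost(v):
        t=0
        for n in cams:
            m=np.zeros(M[n].shape,np.uint8);h=cv2.convexHull(np.round(poly(n,v)*16).astype(np.int32));cv2.fillConvexPoly(m,h,1,cv2.LINE_8,4)
            t+=((cv2.GaussianBlur(m.astype(float),(0,0),.8)-M[n])**2).sum()
        return t
    o=min((minimize(cost,np.array(q)+d,method="Nelder-Mead",options=dict(initial_simplex=np.array(q)+d+np.array([[0,0,0],[12,0,0],[0,12,0],[0,0,.15]]))) for d in([0,0,0],[-5,-5,-.07],[5,5,.07])),key=lambda o:o.fun)
    x,y,a=o.x;d=np.array([np.cos(a),np.sin(a)]);c=np.array([x,y])
    f=lambda p:(((p-Bf)@U).round(1),((p-Bf)@N).round(1))
    print("cost",round(o.fun,1),"area",[round(M[n].sum()) for n in cams],"yaw",np.degrees(a).round(1),"tip",(c+50*d).round(1),"along/off",f(c+50*d),"end",(c-50*d).round(1),f(c-50*d));return o.x
E
python3 - <<'E'
from h import *
P=lambda q,z:ray("scene",((q[0]+.5)/6-.5+320,(q[1]+.5)/6-.5+195),z)
for q,z in(((198,354),3),((245,297),3),((436,448),19),((483,372),19)):print(P(q,z))
im=cv2.cvtColor(cv2.imread("pics/scene0.png"),cv2.COLOR_BGR2HSV)
print(im[262,380],im[265,395],im[275,360])
fit([440,127,np.radians(-72)],("scene",))
fit([440,127,np.radians(-72)],("top",))
E
```

```text
[474.60381092  81.40882176]
[442.13059152  67.23383058]
[443.661828   179.68725088]
[405.80141391 160.25672458]
[ 13 132 147] [ 13 133 142] [ 17  74 194]
cost 348.9 area [278] yaw -71.1 tip [458.1  72.2] along/off (np.float64(-44.7), np.float64(15.9)) end [425.6 166.8] (np.float64(-144.3), np.float64(7.3))
cost 162.4 area [266] yaw -68.7 tip [465.8  61.1] along/off (np.float64(-32.0), np.float64(20.6)) end [429.5 154.3] (np.float64(-131.2), np.float64(8.0))
```

Emit:
apply_moves(targets="-0.3 0.7 0 0 0 0;-0.5 0.76 0 0 0 0;-0.93 0 0 0 0 0;0 0 0.6 0 0 0;0 0 0.6 0 0 0;0 0 0.5 0 0 0;0 0 0.1 0 0 0;0 0 0 0 0 0")

```text
time: 5.07
position: [486.6, 136.5, 25.4]
tool_rot: [0.615, 0.788, -0.002, -0.002]
contact_force: [-0.1, 0.2, 0.4]
gripper_width: 0.0
finger_force: 0.0
```

Run:
```python
from h import *
t=Bf-100*U+46*N
to([*t,26],104)
fit([440,122,np.radians(-71)],("top",))
```

```text
t 5.07 pos [486.6 136.5  25.4] F [-0.1  0.2  0.4] shift units [-0.   -0.33 -0.01] yaw 104.0 tilt [-0.005 -0.001 -1.   ]
turn units [-0.06 -0.    0.01]
cost 463.8 area [0] yaw -54.2 tip [484.7  93.8] along/off (np.float64(-59.2), np.float64(47.0)) end [426.2 174.9] (np.float64(-152.0), np.float64(9.7))
```

Emit:
apply_moves(targets="0 -0.08 0 0 0 0;0 -0.08 0 0 0 0;0 -0.08 0 0 0 0;0 -0.08 0 0 0 0;0 -0.08 0 0 0 0;0 -0.08 0 0 0 0;0 -0.08 0 0 0 0;0 0 0 0 0 0")

```text
time: 5.78
position: [465.6, 131.3, 27.4]
tool_rot: [0.615, 0.788, -0.0, -0.0]
contact_force: [-0.5, 0.2, -0.6]
gripper_width: 0.4
finger_force: 0.1
```

Run:
```python
from h import *
s,R=st();p=s["position"][:2]-Bf;print((p@U).round(1),(p@N).round(1),s["contact_force"].round(1))
a=cv2.resize(r.snapshot("scene")[:,:,::-1][195:285,320:440],None,fx=5,fy=5,interpolation=cv2.INTER_CUBIC)
cv2.imwrite("pics/g.png",a)
```

```text
-100.2 37.4 [-0.5  0.2 -0.6]
```

View pics/g.png

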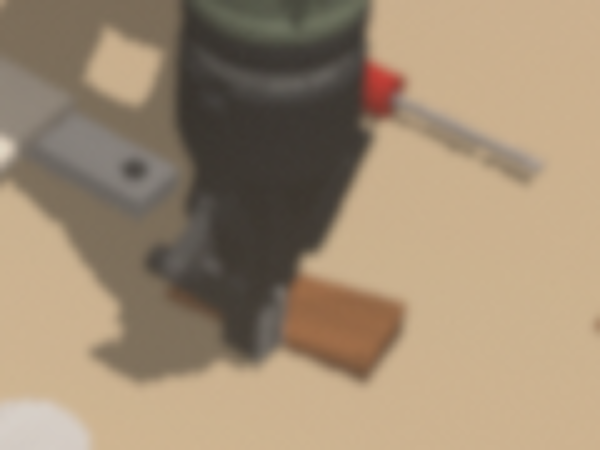

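The finger is just at the wedge's far side at about (265,350). The thick end corners (365,372) and (404,305) haven't moved yet. I'll push on, then lift clear and measure.

Emit:
apply_moves(targets="0 -0.06 0 0 0 0;0 -0.06 0 0 0 0;0 -0.06 0 0 0 0;0 -0.06 0 0 0 0;0 0 0 0 0 0;0 0 0 0 0 0")

```text
time: 6.33
position: [456.6, 129.1, 27.3]
tool_rot: [0.615, 0.788, -0.0, -0.0]
contact_force: [-0.8, 0.3, -0.3]
gripper_width: 0.3
finger_force: 0.1
```

Emit:
apply_moves(targets="0 0.3 0 0 0 0;0 0.2 -0.7 0 0 0;0 0 -0.9 0 0 0;0.5 0 -0.9 0 0 0;0.9 0 -0.5 0 0 0;0.9 0 0 0 0 0;0.9 0 0 0 0 0;0 0 0 0 0 0")

```text
time: 7.0
position: [444.3, 263.1, 148.0]
tool_rot: [0.614, 0.79, 0.002, -0.001]
contact_force: [0.6, -0.4, -0.6]
gripper_width: -0.1
finger_force: 0.0
```

Run:
```python
from h import *
to([0,0,0])
for n in ("scene","top"):
    im=cv2.cvtColor(r.snapshot(n),cv2.COLOR_RGB2HSV); c=np.array(proj(n,np.array([438,120,8]))).astype(int); print(n,c,[im[c[1]+dy,c[0]+dx].tolist() for dy,dx in((0,0),(0,8),(2,-8),(14,14))])
fit([437,122,np.radians(-73)],("scene",)); fit([437,122,np.radians(-73)],("top",))
```

```text
t 7.0 pos [444.3 263.1 148. ] F [ 0.6 -0.4 -0.6] shift units [ -3.64 -12.39   3.66] yaw 104.3 tilt [ 0.001  0.003 -1.   ]
scene [376 255] [[13, 111, 103], [13, 117, 100], [14, 95, 105], [18, 70, 123]]
top [301 278] [[13, 159, 61], [13, 160, 62], [14, 165, 62], [18, 78, 85]]
cost 578.5 area [47] yaw -75.0 tip [452.6  66.7] along/off (np.float64(-40.6), np.float64(9.2)) end [426.7 163.3] (np.float64(-140.6), np.float64(7.5))
cost 78.6 area [328] yaw -64.4 tip [453.4  70.2] along/off (np.float64(-43.9), np.float64(10.8)) end [410.2 160.4] (np.float64(-141.8), np.float64(-9.3))
```

```bash
sed -i 's/(h\[...,1\]>118)&(h\[...,0\]<14)&(h\[...,2\]>40)/(h[...,1]>88)\&(h[...,0]<16)\&(h[...,2]>25)/' h.py
python3 - <<'E'
from h import *
q=[437,120,np.radians(-73)]
for c in(("scene",),("top",),("scene","top")): fit(q,c)
E
```

```text
cost 18.5 area [650] yaw -65.3 tip [449.9  69.9] along/off (np.float64(-44.5), np.float64(7.4)) end [408.2 160.8] (np.float64(-142.7), np.float64(-11.1))
cost 9.0 area [480] yaw -63.9 tip [455.1  70.5] along/off (np.float64(-43.8), np.float64(12.6)) end [411.2 160.4] (np.float64(-141.6), np.float64(-8.3))Traceback (most recent call last):
  File "<stdin>", line 3, in <module>
  File "h.py", line 46, in fit
    o=min((minimize(cost,np.array(q)+d,method="Nelder-Mead",options=dict(initial_simplex=np.array(q)+d+np.array([[0,0,0],[12,0,0],[0,12,0],[0,0,.15]]))) for d in([0,0,0],[-5,-5,-.07],[5,5,.07])),key=lambda o:o.fun)
  File "h.py", line 46, in <genexpr>
    o=min((minimize(cost,np.array(q)+d,method="Nelder-Mead",options=dict(initial_simplex=np.array(q)+d+np.array([[0,0,0],[12,0,0],[0,12,0],[0,0,.15]]))) for d in([0,0,0],[-5,-5,-.07],[5,5,.07])),key=lambda o:o.fun)
           ~~~~~~~~^^^^^^^^^^^^^^^^^^^^^^^^^^^^^^^^^^^^^^^^^^^^^^^^^^^^^^^^^^^^^^^^^^^^^^^^^^^^^^^^^^^^^^^^^^^^^^^^^^^^^^^^^^^^^^^^^^^^^^^^^^^^^^^^^^^^^
    res = _minimize_neldermead(fun, x0, args, callback, bounds=bounds,
                               **options)
    fxcc = func(xcc)
    fx = function(np.copy(x), *(wrapper_args + args))
  File "h.py", line 43, in cost
    m=np.zeros(M[n].shape,np.uint8);h=cv2.convexHull(np.round(poly(n,v)*16).astype(np.int32));cv2.fillConvexPoly(m,h,1,cv2.LINE_8,4)
                                                              ~~~~^^^^^
  File "h.py", line 33, in poly
    X=K@R.T+[q[0],q[1],0];return np.array([proj(n,x) for x in X])
                                           ~~~~^^^^^
  File "h.py", line 8, in proj
    p=r.camera_params(n);T=np.array(p["camera_from_world"]);q=p["mtx"]@(T[:3,:3]@X+T[:3,3]);return q[:2]/q[2]
ValueError: time passes only in moves, steps and waits
```

With the threshold fixed the fits are clean: wedge yaw about −64.5°, tip 10 mm to the far side, thick end 10 mm to the near side. It needs about 11° of rotation, so I'll push near the tip from the far side, then near the thick end from the near side.

```bash
sed -i 's/^def proj(n,X):/PC={n:r.camera_params(n) for n in("scene","top")}\ndef proj(n,X):/; s/^    p=r.camera_params(n);T=np.array(p\["camera_from_world"\]);q=/    p=PC[n];T=np.array(p["camera_from_world"]);q=/' h.py
python3 - <<'E'
from h import *
t=Bf-68*U+46*N;to([*t,24.5],104)
E
```

```text
t 7.4 pos [445.6 257.1 147.2] F [ 0.2 -0.1 -0.4] shift units [-3.98 -0.05  3.07] yaw 103.9 tilt [-0. -0. -1.]
turn units [-0.01  0.   -0.01]
```

Emit:
apply_moves(targets="-0.9 0 0.3 0 0 0;-0.9 0 0.3 0 0 0;-0.9 0 0.3 0 0 0;-0.9 0 0.2 0 0 0;-0.38 -0.05 0.6 0 0 0;0 0 0.7 0 0 0;0 0 0.6 0 0 0;0 0 0.05 0 0 0")

```text
time: 8.07
position: [480.6, 101.5, 22.5]
tool_rot: [0.616, 0.787, -0.002, -0.002]
contact_force: [0.2, 0.8, 1.0]
gripper_width: -0.1
finger_force: 0.0
```

Emit:
apply_moves(targets="0 0 0 0 0 0;0 -0.08 0 0 0 0;0 -0.08 0 0 0 0;0 -0.08 0 0 0 0;0 -0.08 0 0 0 0;0 -0.08 0 0 0 0;0 -0.06 0 0 0 0;0 0 0 0 0 0")

```text
time: 8.73
position: [463.6, 98.7, 25.6]
tool_rot: [0.615, 0.788, 0.0, 0.0]
contact_force: [0.2, -0.1, 0.4]
gripper_width: -0.0
finger_force: 0.0
```

Emit:
apply_moves(targets="0 0.3 0 0 0 0;0 0.2 -0.7 0 0 0;0 0 -0.9 0 0 0;0.5 0 -0.9 0 0 0;0.9 0 -0.5 0 0 0;0.9 0 0 0 0 0;0.9 0 0 0 0 0;0.9 0 0 0 0 0")

```text
time: 9.4
position: [443.3, 264.2, 146.1]
tool_rot: [0.616, 0.788, 0.001, 0.0]
contact_force: [2.2, 0.3, 0.2]
gripper_width: -0.2
finger_force: 0.0
```

Run:
```python
from h import *
to([0,0,0])
q=[432,115,np.radians(-69)]
for c in(("scene",),("top",),("scene","top")): fit(q,c)
```

```text
t 9.4 pos [443.3 264.2 146.1] F [2.2 0.3 0.2] shift units [ -3.73 -12.36   3.63] yaw 104.0 tilt [ 0.001  0.001 -1.   ]
cost 16.2 area [655] yaw -68.8 tip [445.3  69.5] along/off (np.float64(-45.2), np.float64(2.8)) end [409.1 162.8] (np.float64(-144.4), np.float64(-9.7))
cost 9.0 area [483] yaw -66.7 tip [449.5  70.9] along/off (np.float64(-45.5), np.float64(7.2)) end [409.9 162.8] (np.float64(-144.2), np.float64(-9.0))
cost 44.4 area [650, 479] yaw -68.5 tip [446.   69.8] along/off (np.float64(-45.3), np.float64(3.5)) end [409.4 162.9] (np.float64(-144.5), np.float64(-9.5))
```

Run:
```python
from h import *
t=Bf-136.5*U-52*N;print(t);to([*t,27],104)
for uv in ((259,321),(328,322),(302,330)): print(ray("top",uv,8))
```

```text
[370.02228348 144.86542807]
t 9.6 pos [443.2 263.2 145.1] F [-0.5 -0.3 -0.8] shift units [-2.42 -2.5   2.96] yaw 104.2 tilt [-0.    -0.001 -1.   ]
turn units [-0.01  0.01  0.04]
[316.04555493 231.76288272]
[318.87953982  42.12047514]
[295.07309861 112.60814406]
```

Emit:
apply_moves(targets="-0.3 -0.85 0 0 0 0;-0.8 -0.85 0 0 0 0;-0.8 -0.8 0.2 0 0 0;-0.52 0 0.6 0 0 0;0 0 0.8 0 0 0;0 0 0.8 0 0 0;0 0 0.55 0 0 0;0 0 0 0 0 0")

```text
time: 10.27
position: [372.4, 149.9, 25.1]
tool_rot: [0.616, 0.787, -0.004, -0.002]
contact_force: [-0.3, -0.0, -0.2]
gripper_width: 0.1
finger_force: 0.0
```

Emit:
apply_moves(targets="0 0.08 0 0 0 0;0 0.08 0 0 0 0;0 0.08 0 0 0 0;0 0.08 0 0 0 0;0 0.08 0 0 0 0;0 0.08 0 0 0 0;0 0.08 0 0 0 0;0 0 0 0 0 0")

```text
time: 10.93
position: [395.5, 157.8, 28.5]
tool_rot: [0.616, 0.788, -0.001, -0.001]
contact_force: [-5.3, 0.7, 9.5]
gripper_width: 0.1
finger_force: 4.0
```

Run:
```python
from h import *
t=Bf-136.5*U-29*N;to([*t,27],104)
for c in(("scene",),("top",)): fit([432,115,np.radians(-72)],c)
```

```text
t 10.93 pos [395.5 157.8  28.5] F [-5.3  0.7  9.5] shift units [-0.16 -0.12  0.04] yaw 104.0 tilt [-0.003 -0.001 -1.   ]
turn units [-0.04 -0.    0.  ]
cost 12.7 area [650] yaw -80.9 tip [439.9  64.8] along/off (np.float64(-41.9), np.float64(-3.6)) end [424.  163.5] (np.float64(-141.5), np.float64(4.9))
cost 250.3 area [229] yaw -76.5 tip [449.7  45.4] along/off (np.float64(-20.8), np.float64(1.2)) end [426.3 142.7] (np.float64(-120.8), np.float64(2.0))
```

The fit shows an over-rotation, and there is some upward force, so I'll back off and remeasure.

Emit:
apply_moves(targets="0 -0.2 0 0 0 0;0 -0.3 0 0 0 0;0 -0.3 -0.3 0 0 0;0 0 -0.9 0 0 0;0 0 -0.9 0 0 0;0.9 0 -0.6 0 0 0;0.9 0 0 0 0 0;0.9 0 0 0 0 0")

```text
time: 11.7
position: [340.7, 255.1, 137.4]
tool_rot: [0.616, 0.788, 0.003, 0.001]
contact_force: [0.3, 0.1, -0.6]
gripper_width: 0.1
finger_force: 0.0
```

Emit:
apply_moves(targets="0.9 0.4 0 0 0 0;0.4 0.4 0 0 0 0;0 0 0 0 0 0")

```text
time: 11.95
position: [360.6, 316.4, 135.9]
tool_rot: [0.614, 0.789, 0.003, 0.001]
contact_force: [-0.3, 0.2, 0.1]
gripper_width: 0.0
finger_force: 0.0
```

Run:
```python
from h import *
to([0,0,0])
for c in(("scene",),("top",),("scene","top")): fit([432,115,np.radians(-78)],c)
a,b=r.snapshot("top")[:,:,::-1][240:310,265:355],r.snapshot("scene")[:,:,::-1][200:270,330:420]
cv2.imwrite("pics/i.png",np.hstack([cv2.resize(x,(396,308),interpolation=cv2.INTER_CUBIC) for x in(a,b)]))
```

```text
t 11.95 pos [360.6 316.4 135.9] F [-0.3  0.2  0.1] shift units [ -5.46 -10.7    3.32] yaw 104.2 tilt [ 0.005  0.004 -1.   ]
cost 7.1 area [662] yaw -82.1 tip [438.3  65.1] along/off (np.float64(-42.6), np.float64(-5.1)) end [424.5 164.2] (np.float64(-142.1), np.float64(5.6))
cost 15.5 area [479] yaw -80.1 tip [443.6  66. ] along/off (np.float64(-42.2), np.float64(0.3)) end [426.5 164.5] (np.float64(-141.9), np.float64(7.5))
cost 39.3 area [659, 476] yaw -80.7 tip [441.8  65.6] along/off (np.float64(-42.2), np.float64(-1.6)) end [425.6 164.3] (np.float64(-141.9), np.float64(6.6))
```

View pics/i.png

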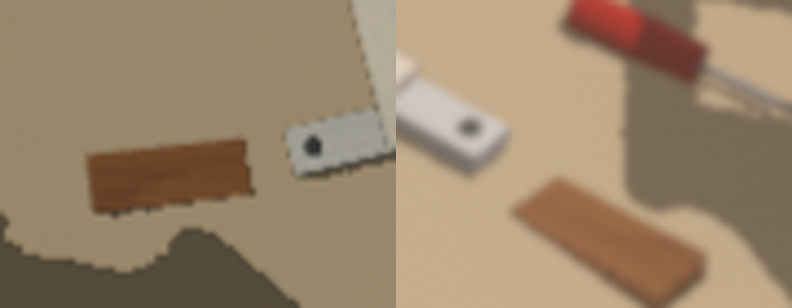

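Last look: the wedge lies flat, in the top half of the picture from (90,182) to (250,167), with the foot screw at (313,146). Tip is 2 mm near side, thick end 6.6 mm far side, yaw −81°. One small side push at the thick end from the far side will square it.

Run:
```python
from h import *
t=Bf-134*U+52*N;print(t);to([*t,28],104)
print([ray("top",p,25).round(0) for p in((247,284),(238,288))])
```

```text
[471.53784376 167.59956589]
t 12.25 pos [357.8 310.5 135.1] F [-0.1 -0.2 -0.8] shift units [-4.15  1.9   2.68] yaw 104.0 tilt [-0.001 -0.001 -1.   ]
turn units [-0.01  0.01 -0.01]
[array([415., 268.]), array([403., 292.])]
```

Emit:
apply_moves(targets="-0.7 0.5 0 0 0 0;-0.8 0.7 0 0 0 0;-0.9 0.7 0 0 0 0;-0.9 0 0 0 0 0;-0.85 0 0.3 0 0 0;0 0 0.8 0 0 0;0 0 0.8 0 0 0;0 0 0.75 0 0 0")

```text
time: 12.92
position: [468.4, 170.3, 28.5]
tool_rot: [0.617, 0.787, 0.0, 0.0]
contact_force: [-0.4, -0.4, 0.1]
gripper_width: 0.0
finger_force: 0.0
```

Emit:
apply_moves(targets="0 0 0 0 0 0;0 0 0 0 0 0;0 -0.08 0 0 0 0;0 -0.08 0 0 0 0;0 -0.08 0 0 0 0;0 -0.08 0 0 0 0;0 0 0 0 0 0;0 0 0 0 0 0")

```text
time: 13.58
position: [456.2, 169.1, 29.8]
tool_rot: [0.615, 0.788, 0.001, 0.0]
contact_force: [0.5, 0.4, 0.2]
gripper_width: -0.0
finger_force: 0.0
```

Run:
```python
from h import *
t=Bf-134*U+29.5*N;print(t);to([*t,28],104)
```

```text
[449.70618991 162.15632324]
t 13.58 pos [456.2 169.1  29.8] F [0.5 0.4 0.2] shift units [-0.13 -0.2   0.05] yaw 104.0 tilt [ 0.001  0.    -1.   ]
turn units [ 0.02 -0.    0.01]
```

Emit:
apply_moves(targets="-0.13 0 0.05 0 0 0;0 -0.07 0 0 0 0;0 -0.07 0 0 0 0;0 -0.06 0 0 0 0;0 0 0 0 0 0;0 0 0 0 0 0")

```text
time: 14.08
position: [449.3, 161.9, 27.1]
tool_rot: [0.615, 0.788, -0.0, -0.0]
contact_force: [-0.2, 0.1, 0.3]
gripper_width: 0.0
finger_force: 0.0
```

Run:
```python
from h import *
t=Bf-134*U+29.5*N;to([*t,28],104)
for c in(("scene",),("top",)): fit([432,115,np.radians(-77)],c)
```

```text
t 14.08 pos [449.3 161.9  27.1] F [-0.2  0.1  0.3] shift units [ 0.    0.01 -0.02] yaw 104.0 tilt [-0. -0. -1.]
turn units [-0.01 -0.    0.01]
cost 402.7 area [232] yaw -70.3 tip [442.1  65.7] along/off (np.float64(-42.2), np.float64(-1.2)) end [408.4 159.8] (np.float64(-141.7), np.float64(-11.1))
cost 289.9 area [173] yaw -58.4 tip [459.   53.9] along/off (np.float64(-26.7), np.float64(12.3)) end [406.6 139. ] (np.float64(-122.0), np.float64(-18.0))
```

Occluded; I'll back away, rise and move behind the wedge to measure.

Emit:
apply_moves(targets="0 0.4 0 0 0 0;0 0.3 -0.6 0 0 0;0 0 -0.9 0 0 0;0.5 0 -0.9 0 0 0;0.9 0 -0.3 0 0 0;0.9 0 0 0 0 0;0.9 0 0 0 0 0;0.4 0 0 0 0 0")

```text
time: 14.85
position: [441.2, 312.0, 135.8]
tool_rot: [0.615, 0.789, 0.001, -0.0]
contact_force: [-0.5, -0.2, -0.1]
gripper_width: 0.2
finger_force: 0.0
```

Run:
```python
from h import *
for c in(("scene",),("top",),("scene","top")): fit([432,115,np.radians(-77)],c)
t=Bf-170*U;to([*t,28],104)
```

```text
cost 14.6 area [639] yaw -74.6 tip [442.1  63.7] along/off (np.float64(-40.4), np.float64(-1.7)) end [415.5 160.2] (np.float64(-140.3), np.float64(-4.1))
cost 7.3 area [486] yaw -72.3 tip [446.8  65.1] along/off (np.float64(-40.5), np.float64(3.2)) end [416.4 160.4] (np.float64(-140.3), np.float64(-3.2))
cost 42.4 area [634, 482] yaw -72.6 tip [446.1  64.3] along/off (np.float64(-39.9), np.float64(2.4)) end [416.2 159.7] (np.float64(-139.7), np.float64(-3.6))
t 15.05 pos [441.5 308.2 134.9] F [-0.3 -0.1  0.7] shift units [-2.69 -1.43  2.68] yaw 104.1 tilt [-0.001 -0.001 -1.   ]
turn units [-0.01  0.01  0.02]
```

Yaw is −73°, tip +1 mm, end −3.6 mm: good enough to push home from the end. The square face should correct the remaining 3°.

Emit:
apply_moves(targets="-0.3 -0.5 0 0 0 0;-0.8 -0.6 0 0 0 0;-0.8 -0.3 0.3 0 0 0;-0.75 0 0.5 0 0 0;0 0 0.7 0 0 0;0 0 0.7 0 0 0;0 0 0.5 0 0 0;0 0 0 0 0 0")

```text
time: 15.72
position: [410.8, 189.3, 24.2]
tool_rot: [0.616, 0.787, -0.004, -0.002]
contact_force: [0.2, -0.4, 0.2]
gripper_width: 0.1
finger_force: 0.0
```

Emit:
apply_moves(targets="-0.1 0 0 0 0 0;-0.1 0 0 0 0 0;-0.1 0 0 0 0 0;-0.1 0 0 0 0 0;-0.1 0 0 0 0 0;-0.1 0 0 0 0 0;-0.1 0 0 0 0 0;-0.1 0 0 0 0 0")

```text
time: 16.38
position: [421.2, 160.8, 27.4]
tool_rot: [0.615, 0.788, 0.0, 0.0]
contact_force: [0.2, 1.1, 0.7]
gripper_width: -0.4
finger_force: 0.4
```

Run:
```python
from h import *
t=Bf-100*U+1*N;to([*t,27],104)
s,R=st();p=s["position"][:2]-Bf;print("tcp",(p@U).round(1),(p@N).round(1))
fit([437,105,np.radians(-76)],("scene",))
```

```text
t 16.38 pos [421.2 160.8  27.4] F [0.2 1.1 0.7] shift units [-0.99 -0.01  0.01] yaw 104.0 tilt [ 0.001  0.    -1.   ]
turn units [ 0.01 -0.    0.01]
tcp -139.6 1.6
cost 164.4 area [444] yaw -88.9 tip [436.2  47.1] along/off (np.float64(-25.6), np.float64(-11.5)) end [434.2 147.1] (np.float64(-123.1), np.float64(10.8))
```

```bash
python3 - <<'E'
s=open("h.py").read()
s=s.replace("def wmask(n):","KN={}\ndef wmask(n):").replace("    return ((h[...,1]>88)","    b=((h[...,0]>=16)&(h[...,0]<22)&(h[...,1]>50));w=((h[...,1]>88)&(h[...,0]<16)&(h[...,2]>25));KN[n]=cv2.morphologyEx((b|w).astype(np.uint8),cv2.MORPH_CLOSE,np.ones((3,3)))\n    return ((h[...,1]>88)").replace("-M[n])**2).sum()","-M[n])**2*KN[n]).sum()")
open("h.py","w").write(s)
E
python3 - <<'E'
from h import *
for c in(("scene",),("top",)): fit([435,103,np.radians(-75)],c)
E
```

```text
cost 63.9 area [443] yaw -74.1 tip [444.8  48.2] along/off (np.float64(-24.6), np.float64(-2.9)) end [417.5 144.4] (np.float64(-124.5), np.float64(-6.1))
cost 7.3 area [280] yaw -74.3 tip [445.2  52.6] along/off (np.float64(-28.8), np.float64(-1.3)) end [418.2 148.9] (np.float64(-128.7), np.float64(-4.3))
```

Occlusion handled: yaw −74°, tip −2 mm, end −4 mm off, and the wedge is tracking the fingers. I'll continue towards the foot with a slight sideways bias.

Emit:
apply_moves(targets="-0.1 0.01 0 0 0 0;-0.1 0.01 0 0 0 0;-0.1 0.01 0 0 0 0;-0.1 0.01 0 0 0 0;-0.1 0.01 0 0 0 0;-0.1 0.01 0 0 0 0;0 0 0 0 0 0")

```text
time: 17.12
position: [429.4, 137.7, 27.1]
tool_rot: [0.616, 0.788, -0.0, 0.0]
contact_force: [0.9, -0.6, 1.0]
gripper_width: 0.3
finger_force: 0.0
```

Run:
```python
from h import *
s,R=st();p=s["position"][:2]-Bf;print("tcp",(p@U).round(1),(p@N).round(1),s["contact_force"].round(1))
for c in(("scene",),("top",)): fit([441,79,np.radians(-75)],c)
```

```text
tcp -115.2 3.8 [ 0.9 -0.6  1. ]
cost 64.9 area [359] yaw -80.4 tip [443.9  14.6] along/off (np.float64(7.8), np.float64(-11.9)) end [427.1 113.2] (np.float64(-91.9), np.float64(-4.3))
cost 8.1 area [223] yaw -75.4 tip [448.5  29.8] along/off (np.float64(-5.9), np.float64(-3.6)) end [423.4 126.6] (np.float64(-105.9), np.float64(-4.6))
```

Emit:
apply_moves(targets="-0.1 0.01 0 0 0 0;-0.1 0.01 0 0 0 0;-0.1 0.01 0 0 0 0;-0.1 0.01 0 0 0 0;-0.05 0 0 0 0 0;-0.05 0 0 0 0 0;0 0 0 0 0 0;0 0 0 0 0 0")

```text
time: 17.88
position: [435.5, 119.2, 27.2]
tool_rot: [0.615, 0.788, 0.0, -0.0]
contact_force: [-0.4, 0.1, 0.2]
gripper_width: 0.0
finger_force: 0.0
```

Emit:
apply_moves(targets="-0.05 0 0 0 0 0;-0.05 0 0 0 0 0;0 0 0 0 0 0;0 0 0 0 0 0")

```text
time: 18.22
position: [436.5, 115.4, 27.2]
tool_rot: [0.615, 0.788, 0.0, -0.0]
contact_force: [-0.7, 0.1, -1.0]
gripper_width: -0.2
finger_force: 0.0
```

Emit:
apply_moves(targets="-0.05 0 0 0 0 0;-0.05 0 0 0 0 0;0 0 0 0 0 0;0 0 0 0 0 0")

```text
time: 18.55
position: [437.5, 111.4, 27.2]
tool_rot: [0.616, 0.788, 0.0, -0.0]
contact_force: [-0.1, -0.3, 0.5]
gripper_width: 0.2
finger_force: 0.0
```

Run:
```python
from h import *
s,R=st();p=s["position"][:2]-Bf;f=s["contact_force"][:2];print("tcp",(p@U).round(1),(p@N).round(1),"F along",(f@U).round(1),(f@N).round(1))
fit([447,58,np.radians(-75.5)],("top",))
```

```text
tcp -87.7 5.4 F along 0.3 -0.2
cost 7.1 area [106] yaw -77.2 tip [452.6   2. ] along/off (np.float64(22.1), np.float64(-6.4)) end [430.5  99.5] (np.float64(-77.8), np.float64(-4.3))
```

Emit:
apply_moves(targets="-0.05 0 0 0 0 0;-0.05 0 0 0 0 0;0 0 0 0 0 0;0 0 0 0 0 0")

```text
time: 18.93
position: [438.4, 107.6, 27.2]
tool_rot: [0.616, 0.788, 0.0, -0.0]
contact_force: [0.3, 1.1, 0.7]
gripper_width: -0.1
finger_force: 0.3
```

Emit:
apply_moves(targets="-0.04 0 0 0 0 0;0 0 0 0 0 0;0 0 0 0 0 0")

```text
time: 19.18
position: [438.6, 106.4, 27.2]
tool_rot: [0.616, 0.788, 0.0, -0.0]
contact_force: [-0.5, 5.2, -0.1]
gripper_width: -0.1
finger_force: 2.4
```

Emit:
apply_moves(targets="-0.015 0 0 0 0 0;0 0 0 0 0 0;0 0 0 0 0 0;0 0 0 0 0 0")

```text
time: 19.52
position: [438.7, 106.1, 27.2]
tool_rot: [0.616, 0.788, 0.0, -0.0]
contact_force: [-1.7, 6.6, 0.8]
gripper_width: 0.1
finger_force: 3.4
```

Emit:
apply_moves(targets="-0.015 0 0 0 0 0;0 0 0 0 0 0;0 0 0 0 0 0;0 0 0 0 0 0")

```text
time: 19.85
position: [438.8, 105.9, 27.2]
tool_rot: [0.616, 0.788, 0.0, -0.001]
contact_force: [-2.2, 8.3, 0.1]
gripper_width: 0.3
finger_force: 4.3
```

Run:
```python
from h import *
s,R=st();p=s["position"][:2]-Bf;f=s["contact_force"][:2];print("tcp",(p@U).round(1),(p@N).round(1),"F",(f@U).round(1),(f@N).round(1))
fit([450,51,np.radians(-76)],("top",))
```

```text
tcp -82.0 5.2 F -8.6 -0.2
cost 7.5 area [74] yaw -80.4 tip [452.8  -1.9] along/off (np.float64(25.9), np.float64(-7.2)) end [436.1  96.7] (np.float64(-73.8), np.float64(0.5))
```

It is snug at 8.6 N, with the tip about 28 mm past the foot as expected. I'll back off and lift, then check that it stayed.

Emit:
apply_moves(targets="0.1 0 0 0 0 0;0.3 0 0 0 0 0;0.3 0 -0.4 0 0 0;0 0 -0.9 0 0 0;0.9 0 -0.9 0 0 0;0.9 0 0 0 0 0;0.9 0 0 0 0 0;0.9 0 0 0 0 0")

```text
time: 20.57
position: [399.1, 266.6, 109.6]
tool_rot: [0.616, 0.788, 0.001, 0.001]
contact_force: [0.1, 0.2, -0.7]
gripper_width: 0.2
finger_force: 0.0
```

Run:
```python
from h import *
to([*(Bf),60],104)
for c in(("scene",),("top",)): fit([446,46,np.radians(-76)],c)
# microscope shift since the start: match template of foot+plate edge in both views
for n,(y0,y1,x0,x1) in {"top":(255,285,325,370),"scene":(200,245,310,362)}.items():
    a=cv2.cvtColor(cv2.imread(f"pics/{n}0.png"),cv2.COLOR_BGR2GRAY)[y0:y1,x0:x1];b=cv2.cvtColor(r.snapshot(n),cv2.COLOR_RGB2GRAY)[y0-5:y1+5,x0-5:x1+5]
    print(n,cv2.minMaxLoc(cv2.matchTemplate(b,a,cv2.TM_CCOEFF_NORMED))[1::2],cv2.phaseCorrelate(a.astype(float),b[5:-5,5:-5].astype(float)))
```

```text
t 20.57 pos [399.1 266.6 109.6] F [ 0.1  0.2 -0.7] shift units [-6.19 -0.15  1.24] yaw 104.0 tilt [ 0.003  0.    -1.   ]
turn units [0.03 0.01 0.  ]
cost 150.3 area [548] yaw -84.8 tip [444.9  -9.4] along/off (np.float64(31.3), np.float64(-16.7)) end [435.9  90.2] (np.float64(-67.5), np.float64(-1.3))
cost 11.9 area [330] yaw -80.2 tip [454.   -6.3] along/off (np.float64(30.5), np.float64(-7.1)) end [436.9  92.2] (np.float64(-69.2), np.float64(0.2))
top (0.7965880036354065, (5, 5)) ((0.6213567894312639, 0.03923349479217286), 0.599088062076607)
scene (0.8131625056266785, (5, 5)) ((0.38348316097618707, 0.6533499846298056), 0.8693583786754265)
```

The wedge held: end at −69 mm, tip about 30 mm beyond the foot. The microscope is unmoved within a pixel. Now I'll press on the foot.

Emit:
apply_moves(targets="-0.5 0 0 0 0 0;-0.95 0 0 0 0 0;-0.95 0 0 0 0 0;-0.95 0 0 0 0 0;-0.95 -0.1 0 0 0 0;-0.95 -0.05 0 0 0 0;-0.7 0 0 0 0 0;0 0 0.3 0 0 0")

```text
time: 21.43
position: [453.0, 27.4, 98.1]
tool_rot: [0.618, 0.786, 0.001, 0.003]
contact_force: [1.0, 1.0, -0.3]
gripper_width: 0.2
finger_force: 0.0
```

Emit:
apply_moves(targets="0 0 0.4 0 0 0;0 0 0.4 0 0 0;0 0 0 0 0 0;0 0 0 0 0 0")

```text
time: 21.77
position: [450.0, 31.8, 64.2]
tool_rot: [0.616, 0.788, -0.001, -0.001]
contact_force: [0.1, -0.2, -0.1]
gripper_width: 0.1
finger_force: 0.0
```

Run:
```python
from h import *
to([*(Bf),50],104)
```

```text
t 21.77 pos [450.   31.8  64.2] F [ 0.1 -0.2 -0.1] shift units [-0.19  0.04  0.35] yaw 103.9 tilt [-0.002 -0.    -1.   ]
turn units [-0.03 -0.   -0.01]
```

Emit:
apply_moves(targets="-0.18 0.04 0.1 0 0 0;0 0 0.1 0 0 0;0 0 0.1 0 0 0;0 0 0.04 0 0 0;0 0 0 0 0 0;0 0 0 0 0 0")

```text
time: 22.27
position: [454.1, 26.7, 51.0]
tool_rot: [0.615, 0.788, 0.0, -0.0]
contact_force: [0.6, 0.1, 0.1]
gripper_width: 0.1
finger_force: 0.0
```

Emit:
apply_moves(targets="0 0 0.05 0 0 0;0 0 0.025 0 0 0;0 0 0 0 0 0;0 0 0 0 0 0")

```text
time: 22.6
position: [454.1, 26.6, 48.0]
tool_rot: [0.615, 0.788, -0.0, -0.0]
contact_force: [0.1, -0.5, -1.0]
gripper_width: 0.1
finger_force: 0.0
```

Emit:
apply_moves(targets="0 0 0.025 0 0 0;0 0 0.025 0 0 0;0 0 0 0 0 0;0 0 0 0 0 0")

```text
time: 22.93
position: [454.2, 26.5, 46.0]
tool_rot: [0.615, 0.788, -0.0, -0.0]
contact_force: [-0.0, 0.1, -0.5]
gripper_width: 0.2
finger_force: 0.0
```

Emit:
apply_moves(targets="0 0 0.02 0 0 0;0 0 0 0 0 0;0 0 0 0 0 0")

```text
time: 23.18
position: [454.2, 26.5, 45.2]
tool_rot: [0.615, 0.788, 0.0, -0.0]
contact_force: [0.3, 0.2, 0.6]
gripper_width: -0.1
finger_force: 0.0
```

Emit:
apply_moves(targets="0 0 0.025 0 0 0;0 0 0 0 0 0;0 0 0 0 0 0")

```text
time: 23.43
position: [454.2, 26.5, 44.2]
tool_rot: [0.615, 0.788, 0.0, -0.0]
contact_force: [-0.7, 0.8, 0.4]
gripper_width: 0.3
finger_force: 0.0
```

Emit:
apply_moves(targets="0 0 0.02 0 0 0;0 0 0 0 0 0;0 0 0 0 0 0")

```text
time: 23.68
position: [454.3, 26.5, 44.0]
tool_rot: [0.615, 0.788, 0.0, 0.0]
contact_force: [-1.4, -0.1, 6.7]
gripper_width: -0.3
finger_force: 3.1
```

Contact at z = 44 (foot top 22 mm), 6.7 N. I'll press more firmly.

Emit:
apply_moves(targets="0 0 0.02 0 0 0;0 0 0 0 0 0;0 0 0 0 0 0")

```text
time: 23.93
position: [454.2, 26.5, 43.9]
tool_rot: [0.615, 0.788, 0.0, 0.0]
contact_force: [-3.3, 0.2, 13.7]
gripper_width: -0.2
finger_force: 6.9
```

Emit:
apply_moves(targets="0 0 0.015 0 0 0;0 0 0 0 0 0;0 0 0 0 0 0;0 0 0 0 0 0;0 0 0 0 0 0;0 0 0 0 0 0;0 0 0 0 0 0")

```text
time: 24.52
position: [454.3, 26.6, 43.8]
tool_rot: [0.615, 0.788, 0.0, 0.0]
contact_force: [-4.3, 0.2, 19.5]
gripper_width: 0.2
finger_force: 9.5
```

It holds at 19.5 N with only 0.2 mm of give, so there's no rocking. I'll let go, move clear and check.

Emit:
apply_moves(targets="0 0 -0.1 0 0 0;0 0 -0.5 0 0 0;0 0 -0.9 0 0 0;0 0 -0.9 0 0 0;0.9 0 -0.3 0 0 0;0.9 0 0 0 0 0;0.9 0 0 0 0 0;0.9 0 0 0 0 0")

```text
time: 25.18
position: [418.9, 167.5, 150.6]
tool_rot: [0.616, 0.788, 0.001, 0.0]
contact_force: [0.3, -0.3, -0.6]
gripper_width: -0.3
finger_force: 0.0
```

Emit:
apply_moves(targets="0.9 0 0 0 0 0;0.9 0 0 0 0 0;0.9 0 0 0 0 0;0 0 0 0 0 0;0 0 0 0 0 0;0 0 0 0 0 0;0 0 0 0 0 0")

```text
time: 25.77
position: [393.2, 269.9, 149.9]
tool_rot: [0.616, 0.788, -0.0, 0.0]
contact_force: [-0.1, 0.2, 0.1]
gripper_width: 0.1
finger_force: 0.0
```

Run:
```python
from h import *
s,R=st();print(s["position"].round(0),s["contact_force"].round(1))
fit([446,46,np.radians(-79)],("top",))
for n,(y0,y1,x0,x1) in {"top":(180,285,312,432),"scene":(205,280,205,360)}.items():
    a=cv2.cvtColor(cv2.imread(f"pics/{n}0.png"),cv2.COLOR_BGR2GRAY)[y0:y1,x0:x1];b=cv2.cvtColor(r.snapshot(n),cv2.COLOR_RGB2GRAY)[y0:y1,x0:x1]
    print(n,cv2.phaseCorrelate(a.astype(float),b.astype(float)))
```

```text
[393. 270. 150.] [-0.1  0.2  0.1]
cost 13.3 area [328] yaw -80.1 tip [454.1  -6. ] along/off (np.float64(30.2), np.float64(-6.9)) end [436.9  92.5] (np.float64(-69.5), np.float64(0.2))
top ((0.003006895234953788, 0.04858142745796101), 0.9484329747185105)
scene ((-0.03324586814282782, 0.5337777325503126), 0.9288645083739311)
```

```bash
python3 -c "
from station import r
print(r.finish_job())"
```

```text
the job is handed in; nothing more can be done
None
```

I pushed the wedge under the bare foot until it was snug at 8.6 N, then pressed the foot at 19.5 N: it gave about 0.2 mm and did not rock. The wedge ended about 4° askew with its tip about 7 mm off the bar's axis, the top view showed no shift of the microscope, and I handed the job in at about 26 s with the gripper clear; no verdict came back.

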